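# Stack and pin a plate pack in the drilling jig

## Task

Build the drilling pack in the jig: on the brown backing board that already lies in it, set the green plate, and the aluminium drill template on top, without dropping either. Push the whole pile into the jig's corner until all three are flush against both fences, and only then drop the locating pin through them into the hole in the jig's bed, with its red knob fully down on the template. Leave the other things on the bench where they are.

Things in the scene. Friction and masses are not known exactly. Their poses are not given: they have to be found in the camera images.
- jig: Fixed grey jig: bed 140 (x) by 210 (y) by 15 mm thick, origin centred under it. Two dark fences, 14 mm thick, tops 28 mm above the bed: the back fence on its +x side, inner face at x = 53 mm (y -89 to 101); the left fence on its +y side, inner face at y = 85 mm (x -51 to 53). Its -x side (towards the robot) and -y side are open. A plate flush with both fences is centred at x 20, y 15 mm.
- bush (a point): Centre of the mouth of the bed's only hole (12.5 mm across, brass rim, right through the bed), level with the bed's top face: x = 20, y = -35, z = 15 mm of the jig. It lies under the plates' -y end hole when they are flush with both fences, long side along the jig's y.
- backer: Brown backing board, 66 (its x) by 140 (its y) by 10 mm thick, about 120 g; origin centred on its underside. Two 12.5 mm holes right through, on its long centre line at y = -50 and +50 mm, so a half turn changes nothing. Starts flat on the jig's bed, up to 0.12 rad askew, its centre 12 to 30 mm short of flush with each fence. It slides when pushed; the whole pile of three takes under 10 N.
- green_plate: Green fibreglass plate with a thin copper border line, 66 (its x) by 140 (its y) by 8 mm thick, 100 to 200 g; origin centred on its underside. The same two 12.5 mm holes at y = -50 and +50 mm; may be turned half round. Starts flat on the bench at one side of the jig. Slides when pushed.
- template: Aluminium drill template with dark dots, 66 (its x) by 140 (its y) by 8 mm thick, 140 to 280 g; origin centred on its underside. The same two 12.5 mm holes at y = -50 and +50 mm; may be turned half round. Starts flat on the bench at the other side of the jig. Slides when pushed.
- pin: Loose steel pin, 66 mm long: 10 mm shank, 38 mm long with a 7 mm tapered nose (4.4 mm across at the tip), below a red knob 22 mm across and 28 mm high. Origin at the tip, z towards the knob. Starts upright in its stand, knob resting on it: tip 4 mm, knob's top 70 mm above the bench. Fully down in the pack its tip is 3 mm above the bench.
- pin_stand: Fixed pale wooden block, 50 by 50 mm and 42 mm high, with a 12.5 mm hole through its middle for the pin; origin at the centre of its underside. Left or right of the jig, in the same row as the bottle.
- bottle: Bystander: closed brown bottle with a yellow cap, 62 mm across, 150 mm high, standing left or right of the jig, on the other side from the pin stand; origin at the centre of its underside.
- tape: Bystander: roll of tape lying flat, 96 mm across, 24 mm high, between the robot and the jig; origin at the centre of its underside.
- driver: Bystander: grey screwdriver, 200 mm long, lying about along x, left of the work; origin at the middle of its length.
- unit: Bystander: white control unit with a green board, on a black pad, 90 by 150 mm and 56 mm high, beyond the jig; origin at the centre of its underside.

How it is judged:
On the way, in this order (a step that is already met when the one before it is completed fails the run):
1. the green plate lies flat on the backing board in the jig (z of backer in the frame of jig between 0.012 and 0.018 m and angle between each of backer, green_plate's own z axis and vertical below 0.04 rad and z of green_plate in the frame of jig between 0.022 and 0.028 m and horizontal distance between backer and green_plate below 0.05 m), for 0.2 s.
2. the template lies flat on the green plate (z of green_plate in the frame of jig between 0.022 and 0.028 m and angle between each of green_plate, template's own z axis and vertical below 0.04 rad and z of template in the frame of jig between 0.03 and 0.036 m and horizontal distance between green_plate and template below 0.05 m), for 0.2 s.
3. the pile is flush against both fences, with the pin not yet in it (z of backer in the frame of jig between 0.012 and 0.018 m and angle between each of backer, green_plate, template's own z axis and vertical below 0.04 rad and x of backer in the frame of jig between 0.0175 and 0.0225 m and y of backer in the frame of jig between 0.0125 and 0.0175 m and angle between the y axis of each of backer, green_plate, template and the y axis of jig, either way round below 0.025 rad and z of green_plate in the frame of jig between 0.022 and 0.028 m and x of green_plate in the frame of jig between 0.0175 and 0.0225 m and y of green_plate in the frame of jig between 0.0125 and 0.0175 m and z of template in the frame of jig between 0.03 and 0.036 m and x of template in the frame of jig between 0.0175 and 0.0225 m and y of template in the frame of jig between 0.0125 and 0.0175 m and distance between pin and bush above 0.024 m), for 0.2 s.
At the end, for the whole second after the job is handed in: From below: backing board, green plate, template, flat, each within 2.5 mm of flush with both fences and 0.025 rad of square; pin through all three into the bed's hole (3 mm), its knob within 3 mm of the template, upright within 0.1 rad; all released and at rest (z of backer in the frame of jig between 0.012 and 0.018 m and angle between each of backer, green_plate, template's own z axis and vertical below 0.04 rad and x of backer in the frame of jig between 0.0175 and 0.0225 m and y of backer in the frame of jig between 0.0125 and 0.0175 m and angle between the y axis of each of backer, green_plate, template and the y axis of jig, either way round below 0.025 rad and z of green_plate in the frame of jig between 0.022 and 0.028 m and x of green_plate in the frame of jig between 0.0175 and 0.0225 m and y of green_plate in the frame of jig between 0.0125 and 0.0175 m and z of template in the frame of jig between 0.03 and 0.036 m and x of template in the frame of jig between 0.0175 and 0.0225 m and y of template in the frame of jig between 0.0125 and 0.0175 m and z of pin in the frame of jig below 0.006 m and horizontal distance between pin and bush below 0.003 m and angle between pin's own z axis and vertical below 0.1 rad and linear speed of each of backer, green_plate, template, pin below 0.02 m/s); the robot touches nothing.
It fails at once if the green plate or the template is dropped (falls freely at more than 0.55 m/s, some 15 mm of fall) ((contact force between the fingers and green_plate below 0.05 N and linear speed of green_plate above 0.55 m/s) or (contact force between the fingers and template below 0.05 N and linear speed of template above 0.55 m/s)).
It fails at once if the bottle, the roll of tape, the screwdriver or the control unit is moved by more than 20 mm (distance of any of bottle, tape, driver, unit from where it was at the start of the episode above 0.02 m).
It also fails if it takes over 72 s, if anything falls off the work surface, if the arm or the gripper's body presses on something with over 40 N, if the wrist force passes 120 N, or if a joint passes its speed limit or range.

## Robot

A 6-joint arm with a two-finger parallel gripper is mounted at the origin on the work surface. World frame = base frame: x ahead of the robot, y to its left, z up, the work surface at z = 0. Lengths are in m, angles in rad, forces in N, time in s.
With the tool pointing down it reaches from about 0.2 to 0.875 m from the base axis. Payload 3.4 kg.
Tool frame: the origin (TCP) lies on the centre line of the jaws, within the pads' length; the fingertips stand 8 mm ahead of it and the grasp point (between the pads) lies 11 mm behind it (ctrl.tcp_to_tips is the distance from the TCP to the fingertips, in m); z points along the fingers, y is the direction in which the jaws open and shut (so a half turn about z gives the same grasp; the last joint's range is limited). The gripper opens to 94 mm and grips with 3 to 60 N. Pads are 16 mm wide; open, the fingers measure 119 mm over their backs; the gripper's body (75 mm by 177 mm) begins 78 mm behind the grasp point.
Start: joints at [1.095, 0.276, 1.505, -0, 1.361, -0.121], TCP at [0.2, 0.539, 0.213] pointing down, gripper open.
Joint ranges: [-2.89, 2.89], [-0.75, 2.08], [0.22, 2.7], [-1.18, 4.32], [0.11, 2.71], [-2.7, 2.7]. Speed limits (rad/s): [2.57, 2.57, 3.14, 3.14, 3.14, 3.14].

## Interface

Orientations are given as a 3x3 rotation matrix whose columns are the frame's x, y, z axes.
In Python, from station import ctrl gives the robot as it stands. The module is installed in compiled form; this text tells all that it offers.
- The arm moves only by the tool move_arm, never from a script. Its argument "rows" is a list of rows, each a list of 6 numbers: the shift along the world's x, y, z in m, then the turn, a rotation vector about the world's x, y, z in degrees. A call has 1 to 8 rows; each row is the pose to reach, as a shift and turn from the pose commanded when the call began; what a row does not reach only later rows make up. A row lasts 1/8 s, in which the tool goes at most 62.5 mm and 10.7 degrees, less where a joint would pass 70% of its speed; a pose out of reach is approached as far as the arm can. A call with a gripper value outside its range is refused whole. "fingers" is the gripper's target within -1 to 1 (shut at 1, half-way at 0, fully open at -1), set as the call begins (left out, the last holds). The fingers move at their own pace and stop on an object; the grip force is fixed at half the most. Time passes only in rows, so rows that repeat a pose let the fingers close. It gives the time, the measured TCP pose, the force and the opening at its end, in the units of the state.
- ctrl.sense(): the state, without advancing time (a new reading comes with each control period).
- ctrl.capture(name): name is "scene" or "side" or "wrist"; returns the picture (420x560x3 uint8, red, green, blue); there is no depth.
- ctrl.calibration(name): a dict with "vertical_fov" (degrees; the focal length in pixels is half the picture's height over the tangent of half this angle, whatever the lens; pixels are square), "cx", "cy" (the principal point, pixels), "pose" (4x4, takes a point from camera to world coordinates); the wrist camera has in their place "T_tool_cam" (4x4, takes a point from camera to tool coordinates, whose origin is the TCP and whose axes are the flange's). Camera axes: x right, y down, z forward; pixel columns grow to the right and rows downward; lengths in m; the calibration is good to about 2 mm. A picture is of the moment at which its call begins: read the wrist's pose just before it. calibration takes no time and is no camera call.
- ctrl.finish_job(): hands the job in, once; it reports no verdict.
The state is a dict: "t": time; "q": joint angles; "joint_vel": joint speeds; "tau": joint torques, N m; "tcp_pos": TCP position; "tcp_rot": TCP orientation; "force": force on the tool from outside, world axes, zero at the start; "moment": the same for the moment, N m; "grip_width": opening from 0.0 (shut) to 1.0 (fully open).
Only numpy, scipy, OpenCV 4.12 (cv2) and the standard library are available. Lean on these libraries where they do the work, as an engineer would, in place of code of your own. Each camera call takes 0.05 s, during which the arm holds its last target. There are 200 camera calls.

## Working session

There is one attempt and no reset: what is moved stays moved. The work goes in short steps, Python scripts to look and compute and a tool call to move; the robot and the scene stay as the last step left them, time stands still between calls to the robot, and variables do not carry over. Pictures are saved under pics/ and viewed, on a budget of 10 in all, crops included, one or two more only if the job needs it, and the job is handed in when it is done.

Besides the shell and the picture viewer there is one more tool, called after "Call:" in YAML: its name, and indented under it one key for each argument. move_arm: Moves the arm, as the interface text tells. Its arguments: {"type":"object","properties":{"rows":{"type":"array","items":{"type":"array","items":{"type":"number"}}},"fingers":{"type":"number"}},"required":["rows"]}

```bash
mkdir -p pics
cat > h.py <<'E'
import numpy as np, cv2
from station import ctrl
def cam(n):
    c=ctrl.calibration(n); f=210/np.tan(np.radians(c["vertical_fov"])/2)
    if n=="wrist":
        s=ctrl.sense(); T=np.eye(4); T[:3,:3]=s["tcp_rot"]; T[:3,3]=s["tcp_pos"]; P=T@np.array(c["T_tool_cam"])
    else: P=np.array(c["pose"])
    return f,c["cx"],c["cy"],P
def ray(C,uv,z):
    f,cx,cy,P=C; uv=np.atleast_2d(uv).astype(float)
    d=np.c_[(uv[:,0]-cx)/f,(uv[:,1]-cy)/f,np.ones(len(uv))]@P[:3,:3].T
    o=P[:3,3]; return o+d*((z-o[2])/d[:,2])[:,None]
def proj(C,p):
    f,cx,cy,P=C; q=(np.atleast_2d(p)-P[:3,3])@P[:3,:3]
    return np.c_[f*q[:,0]/q[:,2]+cx,f*q[:,1]/q[:,2]+cy]
def shot(n,name):
    C=cam(n); im=ctrl.capture(n); cv2.imwrite(f"pics/{name}.png",im[:,:,::-1]); np.savez(f"pics/{name}.npz",f=C[0],cx=C[1],cy=C[2],P=C[3]); return C,im
def load(name):
    d=np.load(f"pics/{name}.npz"); return (float(d["f"]),float(d["cx"]),float(d["cy"]),d["P"]),cv2.imread(f"pics/{name}.png")[:,:,::-1]
E
python3 - <<'E'
from h import *
a=[shot(n,n+"0") for n in("scene","side","wrist")]
cv2.imwrite("pics/two.png",np.hstack([cv2.resize(x[1],(400,300)) for x in a[1:]])[:,:,::-1])
for c,_ in a: print(c[:3],np.round(c[3],3).tolist())
print(ctrl.sense(),ctrl.tcp_to_tips)
E
```

```text
(np.float64(484.3303171030693), 285.99351588105094, 208.45044651675641) [[0.753, 0.369, -0.545, 1.185], [0.658, -0.426, 0.621, -0.596], [-0.003, -0.826, -0.563, 0.684], [0.0, 0.0, 0.0, 1.0]]
(np.float64(470.0169093617507), 276.3062556075393, 214.3642304697984) [[-0.954, -0.207, 0.219, 0.376], [-0.301, 0.683, -0.666, 0.805], [-0.012, -0.7, -0.714, 0.823], [0.0, 0.0, 0.0, 1.0]]
(np.float64(316.9723791983408), 278.749470368433, 213.47854146275694) [[0.348, 0.899, 0.266, 0.122], [0.938, -0.333, -0.1, 0.568], [-0.001, 0.284, -0.959, 0.382], [0.0, 0.0, 0.0, 1.0]]
{'t': 0.15, 'q': array([ 1.09499784e+00,  2.76480788e-01,  1.50579058e+00, -1.60873361e-05,
        1.36067281e+00, -1.21007590e-01]), 'joint_vel': array([-5.26518868e-04, -3.32250836e-03, -2.38801481e-03,  3.06741496e-04,
       -5.65467873e-05,  4.79818937e-04]), 'tau': array([ 1.13916973e-03, -4.04927051e+01, -2.37431645e+01,  6.99928100e-02,
        3.16475937e-02, -8.03370085e-05]), 'tcp_pos': array([0.19959119, 0.5388427 , 0.21280633]), 'tcp_rot': array([[-9.37720275e-01,  3.47390731e-01, -6.05078301e-04],
       [ 3.47391227e-01,  9.37719508e-01, -1.20861486e-03],
       [ 1.47532126e-04, -1.34354155e-03, -9.99999087e-01]]), 'force': array([-0.55855338,  0.34181016,  0.08628707]), 'moment': array([ 0.01622643, -0.01565248,  0.00088519]), 'grip_width': 1.000660011404454} 0.008
```

View pics/scene0.png

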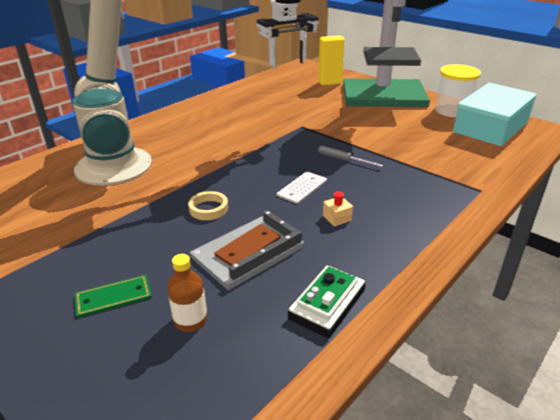

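View pics/two.png

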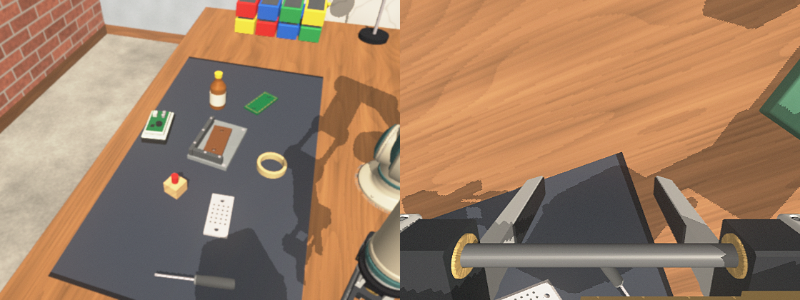

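The scene view shows the green plate at about (113,296), on the -y side. The template is at (302,187), the jig with the brown board at (248,248), and the pin's knob at (338,198). The bottle, tape, driver and unit stand clear of these.

```bash
cat >> h.py <<'E'
def blob(mask,near=None,amin=40):
    mask=cv2.morphologyEx(mask.astype(np.uint8)*255,cv2.MORPH_CLOSE,np.ones((7,7)))
    cs=[c for c in cv2.findContours(mask,0,1)[0] if cv2.contourArea(c)>amin]
    if near is None: return max(cs,key=cv2.contourArea)[:,0]
    return min(cs,key=lambda c:np.hypot(*(c[:,0].mean(0)-near)))[:,0]
def rect(C,c,z):
    p=ray(C,c,z)[:,:2]; r=cv2.minAreaRect((p*1000).astype(np.float32)); b=cv2.boxPoints(r)
    e=b[1]-b[0],b[2]-b[1]; l=max(e,key=lambda v:v@v); a=np.degrees(np.arctan2(l[1],l[0]))%180
    return np.round(r[0],1),np.round(sorted(r[1]),1),round(float(a),2)
def masks(im):
    h,s,v=[x.astype(int) for x in cv2.split(cv2.cvtColor(np.ascontiguousarray(im),cv2.COLOR_RGB2HSV))]
    return dict(green=(h>45)&(h<85)&(s>110)&(v>50),temp=(s<40)&(v>170),brown=(h<14)&(s>140)&(v>60)&(v<190),knob=((h<5)|(h>174))&(s>180)&(v>110),
      jig=(s<60)&(v>85)&(v<190))
E
python3 - <<'E'
from h import *
for n,nr in(("scene0",dict(green=(113,296),temp=(302,187),brown=(248,246),knob=(338,198),jig=(248,250))),("side0",dict(green=(365,143),temp=(307,302),brown=(307,193),knob=(245,250),jig=(303,202)))):
    C,im=load(n); m=masks(im)
    for k,z in dict(green=.008,temp=.008,brown=.025,knob=.07,jig=.015).items():
        c=blob(m[k],nr[k],15); print(n,k,c.mean(0).round(),cv2.contourArea(c),rect(C,c,z))
E
```

```text
scene0 green [112. 296.] 1767.0 (array([ 472.3, -301.4]), array([ 74.3, 141.3]), 63.33)
scene0 temp [301. 186.] 710.5 (array([492.3, 257.7]), array([ 70.2, 146.1]), 95.23)
scene0 brown [247. 244.] 1091.5 (array([576.2, -28.2]), array([ 66.4, 142.8]), 88.59)
scene0 knob [338. 198.] 79.0 (array([654.9, 191.5]), array([18.7, 56.2]), 125.7)
scene0 jig [225. 261.] 78652.0 (array([563. , -16.2]), array([ 608.7, 1081.7]), 90.33)
side0 green [365. 145.] 623.0 (array([ 468. , -294.7]), array([ 67.5, 143.5]), 63.48)
side0 temp [306. 302.] 1883.0 (array([491.7, 262.9]), array([ 68. , 146.2]), 95.28)
side0 brown [305. 196.] 855.5 (array([572.8, -23.2]), array([ 61.6, 134.4]), 88.95)
side0 knob [244. 249.] 87.0 (array([640.5, 220.8]), array([16.9, 36. ]), 109.92)
side0 jig [312. 271.] 74047.5 (array([548.2,  10.8]), array([ 606.9, 1100.3]), 90.04)
```

Call:
move_arm:
  rows:
    - [0.34,-0.56,0.09,0,0,-70]
    - [0.34,-0.56,0.09,0,0,-70]
    - [0.34,-0.56,0.09,0,0,-70]
    - [0.34,-0.56,0.09,0,0,-70]
    - [0.34,-0.56,0.09,0,0,-70]
    - [0.34,-0.56,0.09,0,0,-70]
    - [0.34,-0.56,0.09,0,0,-70]
    - [0.34,-0.56,0.09,0,0,-70]

```text
t: 1.15
tcp_pos: [0.4575, 0.114, 0.2818]
tcp_rot: [[0.006, 1.0, 0.0], [1.0, -0.006, 0.0], [0.0, 0.0, -1.0]]
force: [0.7, 0.6, 0.3]
grip_width: 1.002
```

Call:
move_arm:
  rows:
    - [0,0,0,0,0,0]
    - [0.0,0,0,0,0,0]

```text
t: 1.4
tcp_pos: [0.4563, 0.116, 0.2811]
tcp_rot: [[0.007, 1.0, -0.001], [1.0, -0.007, 0.001], [0.001, -0.001, -1.0]]
force: [-0.1, -0.5, -0.1]
grip_width: 0.999
```

Call:
move_arm:
  rows:
    - [0.11,-0.136,0.02,0,0,0]
    - [0.11,-0.136,0.02,0,0,0]
    - [0.11,-0.136,0.02,0,0,0]
    - [0.11,-0.136,0.02,0,0,0]

```text
t: 1.9
tcp_pos: [0.5683, -0.0206, 0.3006]
tcp_rot: [[0.006, 1.0, -0.001], [1.0, -0.006, -0.0], [-0.0, -0.001, -1.0]]
force: [-0.9, 0.3, 0.2]
grip_width: 1.0
```

Run:
```python
from h import *
C,im=shot("wrist","jigw"); print(ctrl.sense()["tcp_pos"])
```

```text
[ 0.56678492 -0.01900805  0.30062491]
```

View pics/jigw.png

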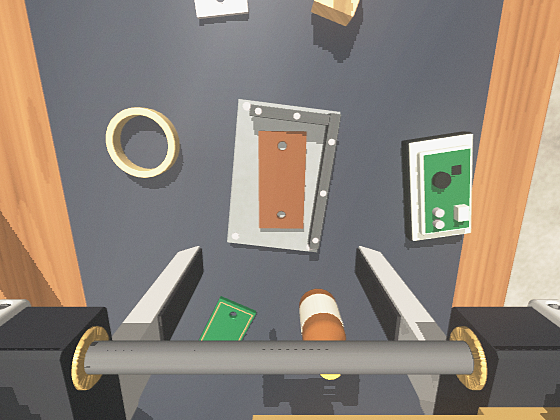

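Run:
```python
from h import *
C,im=load("jigw")
g=cv2.cvtColor(np.ascontiguousarray(im),cv2.COLOR_RGB2GRAY)
u=np.array([[240,99],[228,242],[312,252]],np.float32)
u=cv2.cornerSubPix(g,u.reshape(-1,1,2),(4,4),(-1,-1),(3,50,.01))[:,0]; print(u)
p=ray(C,u,.015)[:,:2]*1000; print(p.round(1))
e=p[0]-p[1]; print("len",np.hypot(*e),"yaw",np.degrees(np.arctan2(e[1],e[0]))-90); f=p[2]-p[1]; print(np.hypot(*f),np.degrees(np.arctan2(f[1],f[0])))
a=np.radians((np.degrees(np.arctan2(e[1],e[0]))-90+np.degrees(np.arctan2(f[1],f[0])))/2)
R=np.array([[np.cos(a),-np.sin(a)],[np.sin(a),np.cos(a)]])
loc=np.array([[-70,105],[-70,-105],[70,-105]]); t=(p-loc@R.T).mean(0); print("jig",t,np.degrees(a)); print((p-loc@R.T-t).round(1))
m=masks(im); c=blob(m["brown"],(282,180)); r=rect(C,c,.025); print("backer",r,"in jig",(r[0]-t)@R)
for z in (.043,):
  uv=proj(C,np.c_[(np.array([[53,-89],[53,85],[67,85],[-51,85],[-51,99],[67,-89],[20,15]])@R.T+t)/1000,[[z]]*7]); print(uv.round())
cs=[cv2.minEnclosingCircle(x) for x in cv2.findContours(cv2.inRange(g[:330],170,255),0,1)[0]]
```

```text
[[238.02403  98.39214]
 [226.78067 241.8161 ]
 [309.57443 250.76105]]
[[ 514.    90.6]
 [ 487.8 -116.8]
 [ 615.4 -132.5]]
len 209.1387786894438 yaw -7.188324872644614
128.56352123730605 -7.001867920962668
jig [566.57025625 -21.05681796] -7.0950963968036405
[[ 3.9 -1.1]
 [ 3.7 -0.2]
 [-7.6  1.4]]
backer (array([597.6, -58.4]), array([11.6, 54.2]), 90.88) in jig [ 35.40463483 -33.22454024]
[[307. 248.]
 [326. 124.]
 [336. 125.]
 [246. 114.]
 [247. 103.]
 [316. 249.]
 [293. 174.]]
```

Run:
```python
from h import *
C,im=load("jigw")
g=cv2.cvtColor(np.ascontiguousarray(im),cv2.COLOR_RGB2GRAY)
for r in (160,175,210,225): print(r,[(x,int(g[r,x])) for x in range(300,345)])
print([(y,int(g[y,280])) for y in range(92,135)])
print([(y,int(g[y,280])) for y in range(232,258)])
h,s,v=cv2.split(cv2.cvtColor(np.ascontiguousarray(im),cv2.COLOR_RGB2HSV)); print(h[160,270],s[160,270],v[160,270],h[180,290],s[180,290],v[180,290])
m=(h<16)&(s>120)&(v>90); m[:110]=0;m[250:]=0;m[:,:240]=0;m[:,320:]=0
c=blob(m); print(rect(C,c,.025),cv2.boundingRect(c))
```

```text
160 [(300, 143), (301, 142), (302, 141), (303, 143), (304, 142), (305, 135), (306, 216), (307, 221), (308, 218), (309, 219), (310, 218), (311, 217), (312, 217), (313, 220), (314, 217), (315, 218), (316, 219), (317, 217), (318, 222), (319, 235), (320, 157), (321, 81), (322, 74), (323, 135), (324, 145), (325, 137), (326, 134), (327, 135), (328, 138), (329, 138), (330, 137), (331, 141), (332, 146), (333, 98), (334, 76), (335, 104), (336, 112), (337, 114), (338, 112), (339, 110), (340, 115), (341, 113), (342, 110), (343, 112), (344, 110)]
175 [(300, 141), (301, 143), (302, 142), (303, 140), (304, 129), (305, 213), (306, 220), (307, 215), (308, 218), (309, 218), (310, 219), (311, 218), (312, 219), (313, 218), (314, 218), (315, 217), (316, 225), (317, 204), (318, 112), (319, 76), (320, 78), (321, 136), (322, 141), (323, 134), (324, 135), (325, 135), (326, 131), (327, 136), (328, 140), (329, 140), (330, 123), (331, 91), (332, 80), (333, 111), (334, 111), (335, 115), (336, 114), (337, 114), (338, 109), (339, 112), (340, 113), (341, 111), (342, 110), (343, 110), (344, 109)]
210 [(300, 139), (
[... 1277 characters left out ...]
10, 138), (111, 136), (112, 137), (113, 139), (114, 135), (115, 136), (116, 139), (117, 139), (118, 147), (119, 90), (120, 158), (121, 157), (122, 153), (123, 155), (124, 151), (125, 155), (126, 154), (127, 151), (128, 154), (129, 160), (130, 157), (131, 90), (132, 150), (133, 150), (134, 145)]
[(232, 230), (233, 218), (234, 214), (235, 214), (236, 214), (237, 213), (238, 215), (239, 214), (240, 212), (241, 211), (242, 215), (243, 213), (244, 217), (245, 215), (246, 220), (247, 230), (248, 105), (249, 78), (250, 82), (251, 90), (252, 120), (253, 118), (254, 115), (255, 109), (256, 114), (257, 110)]
11 136 197 11 138 194
(array([572.3, -21.6]), array([ 64.3, 139. ]), 88.91) (259, 131, 47, 98)
```

Run:
```python
from h import *
C,im=load("jigw")
p=ray(C,[(309.8,225),(311.9,210),(317.6,175),(319.8,160)],.015)[:,:2]*1000
q=ray(C,[(312.5,225),(314.5,210),(320.6,175),(322.5,160)],.043)[:,:2]*1000
l=ray(C,[(280,118.8)],.043)[:,:2]*1000
o=ray(C,[(238,98.4),(226.8,241.8)],.015)[:,:2]*1000
e=o[0]-o[1]; 
for z in (p,q): 
  d=z[3]-z[0]; print("yaw",np.degrees(np.arctan2(d[1],d[0]))-90)
for yaw in (-7.2,-6.9,-6.5):
  a=np.radians(yaw); R=np.array([[np.cos(a),-np.sin(a)],[np.sin(a),np.cos(a)]])
  print(yaw,"x0 bed,p,q",(o@R)[:,0]+70,(p@R)[:,0]-53,(q@R)[:,0]-53,"y0",(o@R)[:,1]+[-105,105],(l@R)[:,1]-85)
```

```text
yaw -7.107712680189451
yaw -6.971331318111538
-7.2 x0 bed,p,q [568.55849576 568.66011698] [568.37197542 568.02603054 568.40297144 568.2135364 ] [568.19066086 567.67393758 568.45247763 567.82234238] y0 [49.34045665 50.24552926] [49.76518819]
-6.9 x0 bed,p,q [569.35978269 568.36658904] [568.29733127 568.07557264 568.72995258 568.65393209] [568.16541656 567.76511999 568.80428795 568.28031076] y0 [46.72790674 47.63531348] [46.84160276]
-6.5 x0 bed,p,q [570.40686566 567.95396639] [568.1713101  568.11514201 569.13941145 569.21461307] [568.10526725 567.86022281 569.24684909 568.86443785] y0 [43.23804861 44.15748454] [42.93788017]
```

Call:
move_arm:
  rows:
    - [-0.06,-0.06,0,0,0,-8]
    - [-0.097,-0.279,-0.06,0,0,-26.2]
    - [-0.097,-0.279,-0.06,0,0,-26.2]
    - [-0.097,-0.279,-0.06,0,0,-26.2]
    - [-0.097,-0.279,-0.06,0,0,-26.2]
    - [-0.097,-0.279,-0.06,0,0,-26.2]
    - [-0.097,-0.279,-0.06,0,0,-26.2]

```text
t: 2.82
tcp_pos: [0.47, -0.2966, 0.2416]
tcp_rot: [[0.445, 0.895, 0.0], [0.895, -0.445, 0.002], [0.002, -0.001, -1.0]]
force: [-1.0, 1.1, -0.4]
grip_width: 0.999
```

Run:
```python
from h import *
C,im=shot("wrist","greenw"); print(ctrl.sense()["tcp_pos"])
c=blob(masks(im)["green"],(278,190)); print(rect(C,c,.008),c.mean(0),cv2.contourArea(c),cv2.boundingRect(c))
for n,uv in(("scene0",(187,322)),("side0",(305,148))): print(ray(load(n)[0],uv,0))
```

```text
[ 0.47029015 -0.29654754  0.24198268]
(array([ 467.3, -296.5]), array([ 65.4, 138.1]), 63.56) [276.96774194 184.82258065] 5214.0 (251, 133, 53, 106)
[[ 0.63148208 -0.24602167  0.        ]]
[[ 6.29466816e-01 -2.38069555e-01 -1.11022302e-16]]
```

Call:
move_arm:
  rows:
    - [-0.003,0,-0.06,0,0,0]
    - [-0.003,0,-0.12,0,0,0]
    - [-0.003,0,-0.18,0,0,0]
    - [-0.003,0,-0.215,0,0,0]
    - [-0.003,0,-0.228,0,0,0]
    - [-0.003,0,-0.23,0,0,0]
    - [-0.003,0,-0.23,0,0,0]

```text
t: 3.75
tcp_pos: [0.4682, -0.2995, 0.0132]
tcp_rot: [[0.446, 0.895, 0.003], [0.895, -0.446, -0.002], [-0.001, 0.003, -1.0]]
force: [-0.5, -0.1, -0.1]
grip_width: 1.001
```

Call:
move_arm:
  rows:
    - [0,0.001,-0.003,0,0,0]
    - [0,0.001,-0.003,0,0,0]

```text
t: 4.0
tcp_pos: [0.4671, -0.2984, 0.0092]
tcp_rot: [[0.447, 0.895, 0.001], [0.895, -0.447, -0.001], [-0.0, 0.001, -1.0]]
force: [0.1, 0.1, -0.2]
grip_width: 0.997
```

Call:
move_arm:
  fingers: 1
  rows:
    - [0,0,0,0,0,0]
    - [0,0,0,0,0,0]
    - [0,0,0,0,0,0]
    - [0,0,0,0,0,0]
    - [0,0,0,0,0,0]
    - [0,0,0,0,0,0]

```text
t: 4.75
tcp_pos: [0.4668, -0.2982, 0.0085]
tcp_rot: [[0.447, 0.895, -0.0], [0.895, -0.447, -0.0], [-0.0, -0.0, -1.0]]
force: [-1.1, 0.3, 1.8]
grip_width: 0.695
```

Call:
move_arm:
  rows:
    - [0,0,0.02,0,0,0]
    - [0,0.01,0.06,0,0,0]
    - [0,0.05,0.1,0,0,4]
    - [0,0.1,0.11,0,0,10]
    - [0.01,0.16,0.11,0,0,19.4]
    - [0.05,0.2,0.11,0,0,19.4]
    - [0.09,0.24,0.11,0,0,19.4]
    - [0.101,0.2765,0.11,0,0,19.4]

```text
t: 5.75
tcp_pos: [0.5702, -0.0199, 0.1183]
tcp_rot: [[0.123, 0.992, 0.002], [0.992, -0.123, 0.0], [0.0, 0.002, -1.0]]
force: [-0.0, -0.6, -1.3]
grip_width: 0.695
```

Call:
move_arm:
  rows:
    - [0,0,-0.02,0,0,0]
    - [0,0,-0.05,0,0,0]
    - [0,0,-0.05,0,0,0]
    - [0,0,-0.05,0,0,0]

```text
t: 6.25
tcp_pos: [0.5683, -0.0218, 0.0691]
tcp_rot: [[0.124, 0.992, 0.001], [0.992, -0.124, -0.0], [0.0, 0.001, -1.0]]
force: [-0.1, 0.2, -0.8]
grip_width: 0.696
```

Call:
move_arm:
  rows:
    - [0,0,-0.02,0,0,0]
    - [0,0,-0.03,0,0,0]
    - [0,0,-0.034,0,0,0]
    - [0,0,-0.035,0,0,0]
    - [0,0,-0.035,0,0,0]

```text
t: 6.88
tcp_pos: [0.5683, -0.0218, 0.034]
tcp_rot: [[0.124, 0.992, 0.001], [0.992, -0.124, -0.0], [-0.0, 0.001, -1.0]]
force: [0.4, -0.1, -2.1]
grip_width: 0.698
```

Call:
move_arm:
  rows:
    - [0,0,-0.001,0,0,0]
    - [0,0,-0.001,0,0,0]

```text
t: 7.12
tcp_pos: [0.5683, -0.0218, 0.0335]
tcp_rot: [[0.124, 0.992, 0.001], [0.992, -0.124, -0.0], [-0.0, 0.001, -1.0]]
force: [-0.4, -0.1, 5.5]
grip_width: 0.7
```

Call:
move_arm:
  fingers: -0.57
  rows:
    - [0,0,0,0,0,0]
    - [0,0,0,0,0,0]
    - [0,0,0,0,0,0]
    - [0,0,0.02,0,0,0]
    - [0,0,0.06,0,0,0]

```text
t: 7.75
tcp_pos: [0.5664, -0.0215, 0.0915]
tcp_rot: [[0.124, 0.992, -0.004], [0.992, -0.124, 0.001], [0.0, -0.004, -1.0]]
force: [-0.0, 0.8, -0.1]
grip_width: 0.786
```

Call:
move_arm:
  fingers: -1
  rows:
    - [0,0,0.06,0,0,0]
    - [-0.03,0.05,0.1,0,0,4]
    - [-0.076,0.1,0.15,0,0,12.4]
    - [-0.076,0.16,0.15,0,0,12.4]
    - [-0.076,0.22,0.15,0,0,12.4]
    - [-0.076,0.282,0.15,0,0,12.4]
    - [-0.076,0.282,0.15,0,0,12.4]

```text
t: 8.62
tcp_pos: [0.4913, 0.2637, 0.2423]
tcp_rot: [[-0.096, 0.995, 0.0], [0.995, 0.096, 0.001], [0.001, 0.0, -1.0]]
force: [-0.8, -0.1, 0.8]
grip_width: 1.003
```

Run:
```python
from h import *
C,im=shot("wrist","tempw"); print(ctrl.sense()["tcp_pos"])
c=blob(masks(im)["temp"],(278,190),1000); print(rect(C,c,.008),c.mean(0),cv2.contourArea(c),cv2.boundingRect(c))
C,im=shot("side","side1");c=blob(masks(im)["green"],(307,193)); print(rect(C,c,.033))
C,im=shot("scene","scene1");c=blob(masks(im)["green"],(248,246)); print(rect(C,c,.033))
```

```text
[0.49148303 0.26381017 0.24214451]
(array([490.5, 264. ]), array([ 67. , 139.5]), 95.21) [277.94871795 183.77564103] 5353.0 (252, 131, 54, 107)
(array([569.2,   3.7]), array([59.2, 93.1]), 82.41)
(array([574.3, -25.7]), array([ 70.6, 145.9]), 83.15)
```

View pics/scene1.png

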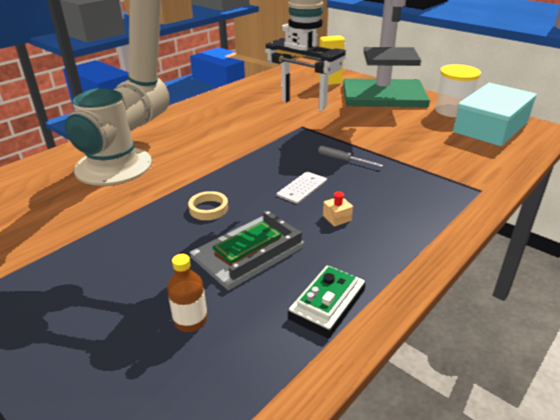

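The green plate lies flat on the board in the jig at about (247,243), and the template's centre is at (490.5, 264) mm.

Call:
move_arm:
  rows:
    - [-0.001,0,-0.06,0,0,0]
    - [-0.001,0,-0.12,0,0,0]
    - [-0.001,0,-0.18,0,0,0]
    - [-0.001,0,-0.215,0,0,0]
    - [-0.001,0,-0.228,0,0,0]
    - [-0.001,0,-0.232,0,0,0]
    - [-0.001,0,-0.233,0,0,0]
    - [-0.001,0,-0.233,0,0,0]

```text
t: 9.78
tcp_pos: [0.4919, 0.2606, 0.0109]
tcp_rot: [[-0.092, 0.996, 0.003], [0.996, 0.092, 0.001], [0.001, 0.003, -1.0]]
force: [0.4, 0.5, 0.0]
grip_width: 1.001
```

Call:
move_arm:
  fingers: 1
  rows:
    - [0,0,0,0,0,0]
    - [0,0,0,0,0,0]
    - [0,0,0,0,0,0]
    - [0,0,0,0,0,0]
    - [0,0,0,0,0,0]
    - [0,0,0,0,0,0]

```text
t: 10.52
tcp_pos: [0.4908, 0.2604, 0.0097]
tcp_rot: [[-0.092, 0.996, 0.0], [0.996, 0.092, 0.0], [0.0, 0.0, -1.0]]
force: [0.2, 0.6, 2.3]
grip_width: 0.696
```

Call:
move_arm:
  rows:
    - [0,0,0.02,0,0,0]
    - [0,-0.01,0.06,0,0,0]
    - [0.01,-0.05,0.1,0,0,-4]
    - [0.03,-0.1,0.11,0,0,-10]
    - [0.05,-0.16,0.11,0,0,-12.4]
    - [0.065,-0.22,0.11,0,0,-12.4]
    - [0.075,-0.265,0.11,0,0,-12.4]
    - [0.075,-0.2855,0.11,0,0,-12.4]

```text
t: 11.52
tcp_pos: [0.5661, -0.0277, 0.1188]
tcp_rot: [[0.127, 0.992, -0.001], [0.992, -0.127, -0.0], [-0.0, -0.001, -1.0]]
force: [0.3, -1.0, -1.8]
grip_width: 0.695
```

Call:
move_arm:
  rows:
    - [0,0,-0.02,0,0,0]
    - [0,0,-0.055,0,0,0]
    - [0,0,-0.068,0,0,0]
    - [0,0,-0.074,0,0,0]
    - [0,0,-0.0745,0,0,0]
    - [0,0,-0.0745,0,0,0]

```text
t: 12.28
tcp_pos: [0.5667, -0.0251, 0.046]
tcp_rot: [[0.124, 0.992, 0.002], [0.992, -0.124, -0.0], [-0.0, 0.002, -1.0]]
force: [0.5, 0.9, -1.8]
grip_width: 0.697
```

Call:
move_arm:
  rows:
    - [0,0,-0.002,0,0,0]
    - [0,0,-0.003,0,0,0]
    - [0,0,-0.0035,0,0,0]
    - [0,0,-0.0035,0,0,0]

```text
t: 12.78
tcp_pos: [0.5661, -0.0252, 0.0427]
tcp_rot: [[0.124, 0.992, 0.001], [0.992, -0.124, -0.0], [0.0, 0.001, -1.0]]
force: [-0.5, -0.2, 5.1]
grip_width: 0.698
```

Call:
move_arm:
  fingers: -0.57
  rows:
    - [0,0,0,0,0,0]
    - [0,0,0,0,0,0]
    - [0,0,0,0,0,0]
    - [0,0,0.02,0,0,0]
    - [0,0,0.07,0,0,0]
    - [0,0,0.1,0,0,0]

```text
t: 13.52
tcp_pos: [0.5667, -0.0253, 0.1435]
tcp_rot: [[0.124, 0.992, 0.002], [0.992, -0.124, -0.0], [-0.0, 0.002, -1.0]]
force: [-0.2, -0.6, 0.6]
grip_width: 0.786
```

Run:
```python
from h import *
s=ctrl.sense(); print(s["q"],s["tcp_pos"])
C,im=shot("scene","scene2");c=blob(masks(im)["temp"],(248,243)); print(rect(C,c,.041),c.mean(0))
C,im=shot("side","side2");c=blob(masks(im)["temp"],(305,196)); print(rect(C,c,.041),c.mean(0))
cv2.imwrite("pics/s2.png",im[120:270,200:420,::-1].repeat(3,0).repeat(3,1))
```

```text
[-1.67331303e-01  3.10510620e-01  1.63553203e+00  2.34959632e-05
  1.19315849e+00 -4.28994310e-02] [ 0.56667483 -0.02532594  0.14352129]
(array([588.8, -48.8]), array([121.1, 196.9]), 82.84) [232.26337449 247.25925926]
(array([568.6,   2.7]), array([141.1, 205. ]), 82.73) [301.26282051 206.2275641 ]
```

View pics/s2.png

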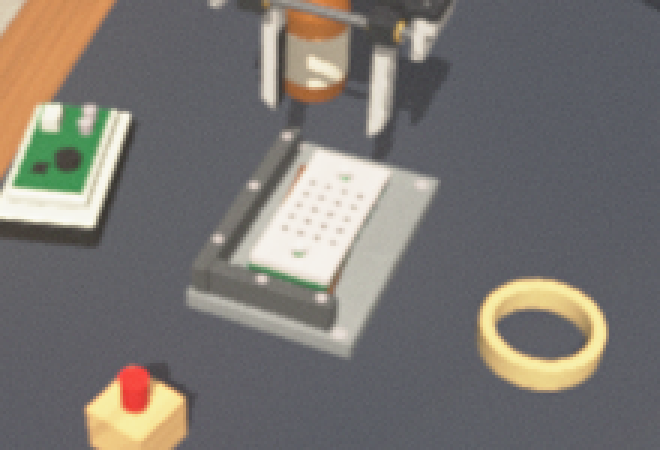

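The template lies on the green plate at about (320,215) in the crop, clear of the fences.

Call:
move_arm:
  fingers: -1
  rows:
    - [-0.02,0.004,0,0,0,10.5]
    - [-0.0575,0.011,0,0,0,21]
    - [-0.0575,0.011,0,0,0,31.5]
    - [-0.0575,0.011,0,0,0,42]
    - [-0.0575,0.011,0,0,0,52.5]
    - [-0.0575,0.011,0,0,0,63]
    - [-0.0575,0.011,0,0,0,73.5]
    - [-0.0575,0.011,0,0,0,84]

```text
t: 14.62
tcp_pos: [0.5074, -0.0141, 0.14]
tcp_rot: [[-0.975, 0.221, -0.003], [0.221, 0.975, 0.001], [0.003, -0.0, -1.0]]
force: [-0.4, 0.0, -0.0]
grip_width: 1.004
```

Call:
move_arm:
  rows:
    - [0,0,-0.03,0,0,6]
    - [0,0,-0.08,0,0,6]
    - [0,0,-0.105,0,0,6]
    - [0,0,-0.11,0,0,6]
    - [0,0,-0.11,0,0,6]

```text
t: 15.25
tcp_pos: [0.5083, -0.0142, 0.0313]
tcp_rot: [[-0.992, 0.124, -0.001], [0.124, 0.992, 0.0], [0.001, 0.0, -1.0]]
force: [-0.2, -0.1, -0.1]
grip_width: 1.004
```

Call:
move_arm:
  rows:
    - [0,0,-0.004,0,0,0]
    - [0,0,-0.005,0,0,0]
    - [0.006,-0.0008,-0.005,0,0,0]
    - [0.012,-0.0015,-0.005,0,0,0]
    - [0.017,-0.0021,-0.005,0,0,0]
    - [0.022,-0.0027,-0.005,0,0,0]
    - [0.026,-0.0032,-0.005,0,0,0]
    - [0.03,-0.0037,-0.005,0,0,0]

```text
t: 16.25
tcp_pos: [0.5384, -0.0178, 0.0263]
tcp_rot: [[-0.992, 0.124, -0.0], [0.124, 0.992, 0.0], [0.0, 0.0, -1.0]]
force: [-2.0, 1.3, -0.3]
grip_width: 1.0
```

Call:
move_arm:
  rows:
    - [0.003,-0.0004,0,0,0,0]
    - [0.006,-0.0007,0,0,0,0]
    - [0.008,-0.001,0,0,0,0]
    - [0.009,-0.0011,0,0,0,0]
    - [0.009,-0.0011,0,0,0,0]

```text
t: 16.88
tcp_pos: [0.5462, -0.0188, 0.0264]
tcp_rot: [[-0.992, 0.124, -0.002], [0.124, 0.992, 0.0], [0.002, 0.0, -1.0]]
force: [-4.9, 2.0, 1.8]
grip_width: 0.995
```

Call:
move_arm:
  rows:
    - [0.001,-0.0001,0,0,0,0]
    - [0.002,-0.0002,0,0,0,0]
    - [0.002,-0.0002,0,0,0,0]

```text
t: 17.25
tcp_pos: [0.5476, -0.0189, 0.0264]
tcp_rot: [[-0.992, 0.124, -0.003], [0.124, 0.992, 0.001], [0.003, 0.0, -1.0]]
force: [-5.6, 1.0, 2.4]
grip_width: 0.999
```

Call:
move_arm:
  rows:
    - [0.001,-0.0001,0,0,0,0]
    - [0.002,-0.0002,0,0,0,0]
    - [0.002,-0.0002,0,0,0,0]

```text
t: 17.62
tcp_pos: [0.5476, -0.0189, 0.0265]
tcp_rot: [[-0.992, 0.125, -0.007], [0.125, 0.992, 0.001], [0.007, 0.0, -1.0]]
force: [-8.8, 1.9, 6.7]
grip_width: 0.998
```

Call:
move_arm:
  rows:
    - [0.001,-0.0001,0,0,0,0]
    - [0.001,-0.0001,0,0,0,0]

```text
t: 17.88
tcp_pos: [0.5476, -0.0189, 0.0264]
tcp_rot: [[-0.992, 0.125, -0.009], [0.125, 0.992, 0.001], [0.009, 0.0, -1.0]]
force: [-11.8, 2.1, 8.3]
grip_width: 1.004
```

Call:
move_arm:
  fingers: 0.36
  rows:
    - [-0.01,0.001,0,0,0,0]
    - [-0.02,0.0025,0.0,0,0,0]
    - [-0.02,0.0025,0.05,0,0,-8]
    - [-0.02,0.0025,0.1,0,0,-18]
    - [0.0,-0.03,0.12,0,0,-28]
    - [0.02,-0.08,0.12,0,0,-38]
    - [0.02,-0.099,0.12,0,0,-48]
    - [0.02,-0.099,0.12,0,0,-58]

```text
t: 18.88
tcp_pos: [0.5736, -0.1208, 0.1468]
tcp_rot: [[-0.413, 0.911, 0.003], [0.911, 0.413, -0.002], [-0.003, 0.002, -1.0]]
force: [1.0, -0.1, 0.5]
grip_width: 0.319
```

Call:
move_arm:
  rows:
    - [0,0,0,0,0,-10]
    - [0,0,0,0,0,-20]
    - [0,0,0,0,0,-30]
    - [0,0,0,0,0,-32]
    - [0,0,0,0,0,-32]

```text
t: 19.5
tcp_pos: [0.5727, -0.1187, 0.1467]
tcp_rot: [[0.122, 0.993, 0.001], [0.993, -0.122, -0.0], [-0.0, 0.001, -1.0]]
force: [-0.3, -0.8, 0.6]
grip_width: 0.323
```

Run:
```python
from h import *
C,im=shot("wrist","w3"); print(ctrl.sense()["tcp_pos"])
```

```text
[ 0.57261902 -0.118629    0.14666876]
```

View pics/w3.png

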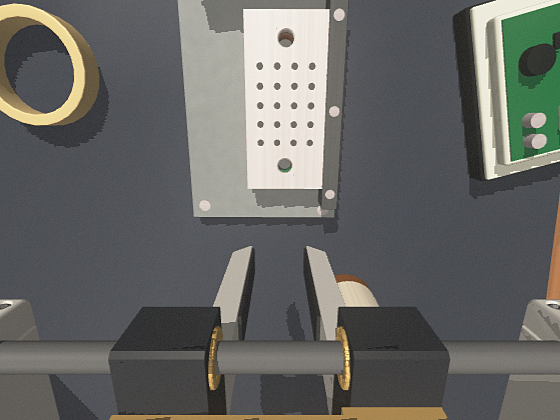

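The template is square against the back fence, with its -y edge at row 188. The fingers stand clear of it, so I go down and push along y.

Call:
move_arm:
  rows:
    - [0,0,-0.04,0,0,0]
    - [0,0,-0.09,0,0,0]
    - [0,0,-0.115,0,0,0]
    - [0,0,-0.12,0,0,0]
    - [0,0,-0.12,0,0,0]
    - [0.0006,0.005,-0.12,0,0,0]
    - [0.0012,0.01,-0.12,0,0,0]

```text
t: 20.42
tcp_pos: [0.5744, -0.1083, 0.0278]
tcp_rot: [[0.124, 0.992, 0.002], [0.992, -0.124, -0.001], [-0.0, 0.002, -1.0]]
force: [0.1, 0.1, -0.2]
grip_width: 0.322
```

Call:
move_arm:
  rows:
    - [0.0006,0.005,0,0,0,0]
    - [0.0011,0.009,0,0,0,0]
    - [0.0015,0.012,0,0,0,0]
    - [0.0019,0.015,0,0,0,0]
    - [0.0021,0.017,0,0,0,0]
    - [0.0024,0.019,0,0,0,0]
    - [0.0024,0.019,0,0,0,0]

```text
t: 21.3
tcp_pos: [0.5762, -0.0898, 0.0266]
tcp_rot: [[0.124, 0.992, 0.0], [0.992, -0.124, -0.001], [-0.001, 0.001, -1.0]]
force: [-1.0, -3.9, 2.9]
grip_width: 0.319
```

Call:
move_arm:
  rows:
    - [0.0002,0.001,0,0,0,0]
    - [0.0003,0.002,0,0,0,0]
    - [0.0004,0.003,0,0,0,0]
    - [0.0004,0.003,0,0,0,0]

```text
t: 21.8
tcp_pos: [0.5764, -0.0884, 0.0266]
tcp_rot: [[0.123, 0.992, 0.0], [0.992, -0.123, -0.003], [-0.003, 0.001, -1.0]]
force: [-0.0, -8.1, 2.5]
grip_width: 0.316
```

Call:
move_arm:
  rows:
    - [0.0002,0.001,0,0,0,0]
    - [0.0003,0.002,0,0,0,0]
    - [0.0003,0.002,0,0,0,0]

```text
t: 22.18
tcp_pos: [0.5764, -0.0884, 0.0267]
tcp_rot: [[0.122, 0.993, -0.0], [0.992, -0.122, -0.007], [-0.007, 0.0, -1.0]]
force: [-2.4, -14.1, 3.1]
grip_width: 0.319
```

Call:
move_arm:
  fingers: -1
  rows:
    - [-0.001,-0.008,0,0,0,0]
    - [-0.0025,-0.02,0,0,0,0]
    - [-0.0025,-0.02,0.06,0,0,0]
    - [0,-0.02,0.12,0,0,0]
    - [0.005,0.01,0.16,0,0,0]
    - [0.005,0.03,0.16,0,0,0]
    - [0.005,0.03,0.16,0,0,0]

```text
t: 23.05
tcp_pos: [0.5805, -0.0529, 0.1853]
tcp_rot: [[0.122, 0.993, -0.002], [0.993, -0.122, 0.001], [0.001, -0.003, -1.0]]
force: [-0.8, -0.1, -0.1]
grip_width: 0.996
```

Run:
```python
from h import *
C,im=shot("wrist","w4"); print(ctrl.sense()["tcp_pos"])
cv2.imwrite("pics/w4c.png",cv2.resize(im[60:330,150:430],None,fx=2.2,fy=2.2,interpolation=cv2.INTER_NEAREST)[:,:,::-1])
C2,i2=shot("scene","s4");C3,i3=shot("side","d4")
```

```text
[ 0.58026866 -0.05380229  0.18468973]
```

View pics/w4c.png

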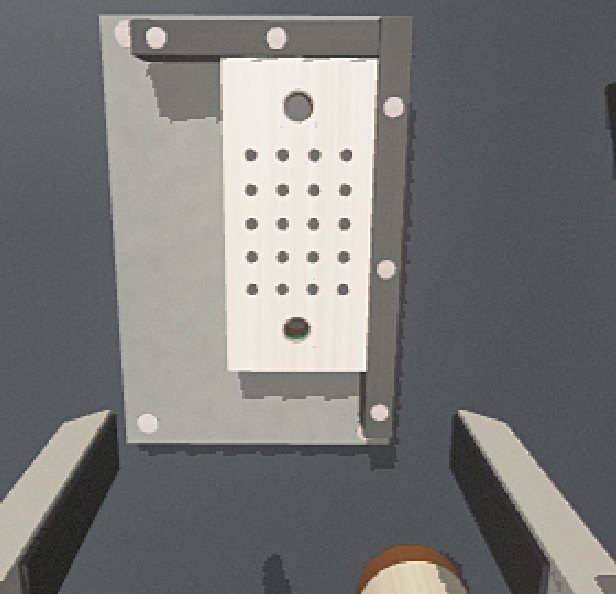

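Run:
```python
from h import *
C,im=load("d4"); print([ray(load(n)[0],uv,.056)[0].round(4) for n,uv in(("scene0",(338,198)),("side0",(244.5,249.5)))])
cv2.imwrite("pics/d4c.png",cv2.resize(im[150:250,240:370],None,fx=6,fy=6,interpolation=cv2.INTER_NEAREST)[:,:,::-1])
```

```text
[array([0.6421, 0.2106, 0.056 ]), array([0.6442, 0.2098, 0.056 ])]
```

View pics/d4c.png

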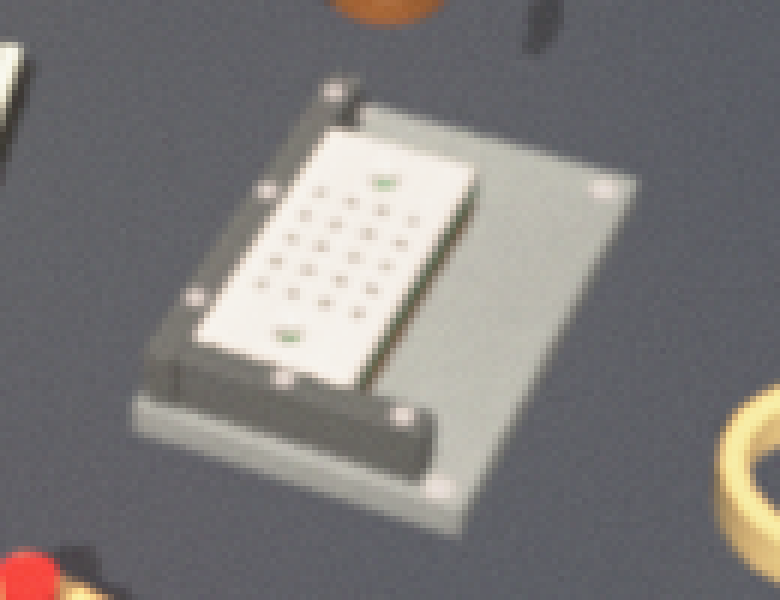

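All three edges are aligned and flush in the side view. Next I move over the pin.

Call:
move_arm:
  rows:
    - [0.0,0.04,0.035,0,0,0]
    - [0.02,0.1,0.035,0,0,0]
    - [0.04,0.16,0.035,0,0,0]
    - [0.0625,0.21,0.035,0,0,0]
    - [0.0625,0.25,0.035,0,0,0]
    - [0.0625,0.263,0.035,0,0,0]
    - [0.0625,0.263,0.035,0,0,0]

```text
t: 24.08
tcp_pos: [0.6438, 0.2078, 0.2204]
tcp_rot: [[0.124, 0.992, -0.002], [0.992, -0.124, -0.001], [-0.002, -0.002, -1.0]]
force: [-0.6, -0.3, 0.7]
grip_width: 1.002
```

Run:
```python
from h import *
C,im=shot("wrist","pinw"); print(ctrl.sense()["tcp_pos"])
c=blob(masks(im)["knob"],(278,200),60); x,y,w,h=cv2.boundingRect(c); print(cv2.contourArea(c),(x,y,w,h))
print("centroid@.056",ray(C,c.mean(0),.056), "encl@.07",ray(C,cv2.minEnclosingCircle(c)[0],.07))
# holes in w4
C,im=load("w4"); g=cv2.cvtColor(np.ascontiguousarray(im),cv2.COLOR_RGB2GRAY)
for (a,b) in ((150+298/2.2,60+106/2.2),(150+297/2.2,60+328/2.2)):
  a,b=int(a),int(b); s=cv2.inRange(g[b-9:b+10,a-9:a+10],0,160); m=cv2.moments(s,True); uv=(a-9+m["m10"]/m["m00"],b-9+m["m01"]/m["m00"]); print("hole",uv,m["m00"],ray(C,uv,.041))
c=blob(masks(im)["temp"]&(np.indices(g.shape)[0]<240)&(g>200),(283,160),3000); print("template",rect(C,c,.041))
```

```text
[0.64396296 0.20699283 0.22081697]Traceback (most recent call last):
  File "<stdin>", line 3, in <module>
  File "h.py", line 24, in blob
    return min(cs,key=lambda c:np.hypot(*(c[:,0].mean(0)-near)))[:,0]
           ~~~^^^^^^^^^^^^^^^^^^^^^^^^^^^^^^^^^^^^^^^^^^^^^^^^^^
ValueError: min() iterable argument is empty
```

Run:
```python
from h import *
C,im=load("pinw"); p=proj(C,[[.643,.21,.06]])[0]; a,b=p.astype(int); print(p, im[b,a], im[b-6,a],im[b+6,a])
h,s,v=cv2.split(cv2.cvtColor(np.ascontiguousarray(im),cv2.COLOR_RGB2HSV)); i=im.astype(int)
m=(i[:,:,0]>110)&(i[:,:,0]>2*i[:,:,1])&(i[:,:,0]>2*i[:,:,2])
c=blob(m,p,60); print(cv2.contourArea(c),cv2.boundingRect(c))
# top disc is what is brightest
print("centroid@.056",ray(C,c.mean(0),.056),"@.07",ray(C,c.mean(0),.07), [ (y,i[y,int(c[:,0].mean())].tolist()) for y in range(c[:,1].min()-1,c[:,1].max()+3,2)])
C,im=load("w4"); g=cv2.cvtColor(np.ascontiguousarray(im),cv2.COLOR_RGB2GRAY)
for (a,b) in ((150+298/2.2,60+106/2.2),(150+297/2.2,60+328/2.2)):
  a,b=int(a),int(b); s=cv2.inRange(g[b-9:b+10,a-9:a+10],0,160); mm=cv2.moments(s,True); uv=(a-9+mm["m10"]/mm["m00"],b-9+mm["m01"]/mm["m00"]); print("hole",uv,mm["m00"],ray(C,uv,.041))
c=blob((g>200)&(np.indices(g.shape)[0]<240),(283,160),3000); print("template",rect(C,c,.041))
```

```text
[277.86522441 198.58395839] [247 117 106] [247 121 107] [247 119 108]
349.0 (268, 184, 20, 24)
centroid@.056 [[0.64251806 0.21229302 0.056     ]] @.07 [[0.64301353 0.21557245 0.07      ]] [(183, [248, 255, 194]), (185, [241, 87, 77]), (187, [241, 93, 79]), (189, [248, 136, 122]), (191, [247, 119, 108]), (193, [247, 123, 110]), (195, [247, 120, 108]), (197, [247, 120, 108]), (199, [247, 121, 109]), (201, [247, 117, 105]), (203, [247, 116, 104]), (205, [247, 116, 105]), (207, [249, 96, 91]), (209, [235, 204, 145])]
hole (285.0, 107.63698630136986) 146.0 [[0.59754682 0.03991413 0.041     ]]
hole (284.2828282828283, 208.74747474747474) 99.0 [[ 0.58531791 -0.05793594  0.041     ]]
template (array([597.5,  -4.9]), array([ 77. , 150.6]), 82.57)
```

Call:
move_arm:
  rows:
    - [-0.001,0.0035,-0.05,0,0,0]
    - [-0.001,0.0035,-0.1,0,0,0]
    - [-0.001,0.0035,-0.13,0,0,0]
    - [-0.001,0.0035,-0.15,0,0,0]
    - [-0.001,0.0035,-0.158,0,0,0]
    - [-0.001,0.0035,-0.158,0,0,0]
    - [-0.001,0.0035,-0.158,0,0,0]

```text
t: 25.0
tcp_pos: [0.644, 0.2116, 0.0648]
tcp_rot: [[0.125, 0.992, 0.002], [0.992, -0.125, 0.0], [0.001, 0.002, -1.0]]
force: [-0.3, -0.1, 0.8]
grip_width: 0.998
```

Call:
move_arm:
  rows:
    - [-0.001,0,-0.006,0,0,0]
    - [-0.001,0,-0.011,0,0,0]
    - [-0.001,0,-0.0125,0,0,0]
    - [-0.001,0,-0.0125,0,0,0]

```text
t: 25.5
tcp_pos: [0.642, 0.2121, 0.0508]
tcp_rot: [[0.124, 0.992, -0.0], [0.992, -0.124, -0.0], [-0.0, -0.0, -1.0]]
force: [0.2, -0.4, -0.9]
grip_width: 0.998
```

Call:
move_arm:
  fingers: 1
  rows:
    - [0,0,0,0,0,0]
    - [0,0,0,0,0,0]
    - [0,0,0,0,0,0]
    - [0,0,0,0,0,0]
    - [0,0,0,0,0,0]
    - [0,0,0,0,0,0]
    - [0,0,0,0,0,0]
    - [0,0,0,0,0,0]

```text
t: 26.5
tcp_pos: [0.6422, 0.212, 0.051]
tcp_rot: [[0.124, 0.992, 0.0], [0.992, -0.124, 0.0], [0.0, 0.0, -1.0]]
force: [-1.1, -0.1, -0.4]
grip_width: 0.229
```

Call:
move_arm:
  rows:
    - [0,0,0.03,0,0,0]
    - [0,0,0.08,0,0,0]
    - [-0.01,-0.04,0.1,0,0,0]
    - [-0.02,-0.1,0.1,0,0,0]
    - [-0.03,-0.16,0.1,0,0,0]
    - [-0.045,-0.22,0.1,0,0,0]
    - [-0.057,-0.265,0.08,0,0,0]
    - [-0.057,-0.271,0.055,0,0,0]

```text
t: 27.5
tcp_pos: [0.5847, -0.0623, 0.1063]
tcp_rot: [[0.128, 0.992, 0.002], [0.992, -0.128, -0.001], [-0.001, 0.002, -1.0]]
force: [0.1, 0.4, -0.6]
grip_width: 0.229
```

Call:
move_arm:
  rows:
    - [0,0,0,0,0,0]
    - [0,0,0,0,0,0]

```text
t: 27.75
tcp_pos: [0.5858, -0.0586, 0.1067]
tcp_rot: [[0.124, 0.992, 0.001], [0.992, -0.124, 0.0], [0.0, 0.001, -1.0]]
force: [0.4, -0.6, -0.4]
grip_width: 0.231
```

Run:
```python
from h import *
s=ctrl.sense(); print(s["tcp_pos"])
C,im=shot("wrist","w5"); print(proj(C,[[.5854,-.0589,.041]]),proj(C,[s["tcp_pos"]-[0,0,.047]]),proj(C,[s["tcp_pos"]]))
C2,i2=shot("scene","s5"); C3,i3=shot("side","d5")
f=lambda C,im:(lambda p:cv2.resize(im[int(p[1])-40:int(p[1])+40,int(p[0])-40:int(p[0])+40],(400,400),interpolation=cv2.INTER_NEAREST))(proj(C,[[.5854,-.0589,.055]])[0])
cv2.imwrite("pics/p5.png",np.hstack([f(C2,i2),f(C,im)])[:,:,::-1])
```

```text
[ 0.58576577 -0.05857213  0.10668289]
[[278.18055706 230.56535808]] [[278.62000766 238.6591496 ]] [[278.71872228 267.41691567]]
```

View pics/p5.png

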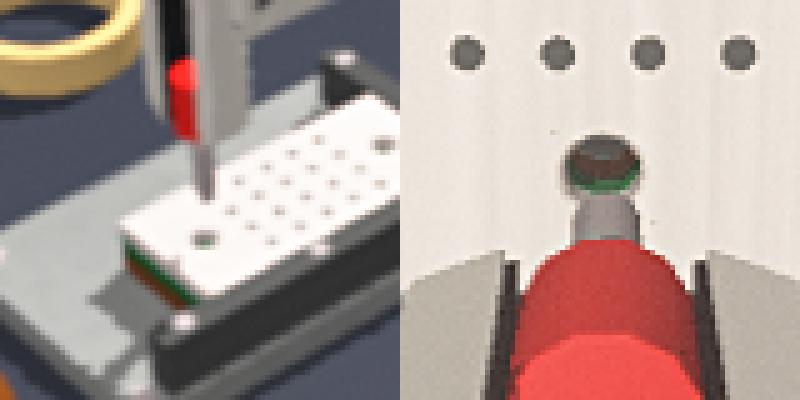

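Run:
```python
from h import *
t=np.array([.5858,-.0586,.0597]); 
for n in("s5","w5"):
  C,im=load(n); o=proj(C,[[.5854,-.0589,.055]])[0].astype(int)-40; k=lambda p:((proj(C,[p])[0]-o)*5).round(1)
  print(n,"tip",k(t),"under tip on template",k([t[0],t[1],.041]),"+1mm x",k([t[0]+.001,t[1],.041]),"+1mm y",k([t[0],t[1]+.001,.041]), "knob top",k(t+[0,0,.066]))
  g=cv2.cvtColor(np.ascontiguousarray(im),cv2.COLOR_RGB2GRAY)[o[1]:o[1]+80,o[0]:o[0]+80]
  if n=="s5": h=(g<190).astype(np.uint8); h[:44]=0;h[52:]=0;h[:,:36]=0;h[:,46:]=0
  else: h=(g<165).astype(np.uint8); h[:25]=0;h[38:]=0;h[:,:30]=0;h[:,50:]=0
  m=cv2.moments(h,True); print("hole",5*m["m10"]/m["m00"]+2.5,5*m["m01"]/m["m00"]+2.5,m["m00"])
```

```text
s5 tip [205.1 195.2] under tip on template [207.6 230.2] +1mm x [209.2 231.2] +1mm y [209.3 229.1] knob top [195.8  65.8]
hole 204.77272727272728 239.3181818181818 11.0
w5 tip [203.4 213.5] under tip on template [203.2 170.7] +1mm x [209.5 170. ] +1mm y [202.4 164.8] knob top [204.2 437.4]
hole 202.02380952380952 164.5408163265306 147.0
```

Call:
move_arm:
  rows:
    - [0,-0.0015,0,0,0,0]
    - [0,-0.0015,-0.008,0,0,0]
    - [0,-0.0015,-0.016,0,0,0]
    - [0,-0.0015,-0.02,0,0,0]
    - [0,-0.0015,-0.023,0,0,0]
    - [0,-0.0015,-0.025,0,0,0]
    - [0,-0.0015,-0.026,0,0,0]

```text
t: 28.78
tcp_pos: [0.5852, -0.0605, 0.08]
tcp_rot: [[0.124, 0.992, 0.0], [0.992, -0.124, -0.0], [-0.0, 0.0, -1.0]]
force: [-1.1, -0.3, 0.0]
grip_width: 0.232
```

Call:
move_arm:
  rows:
    - [0,0,-0.003,0,0,0]
    - [0,0,-0.006,0,0,0]
    - [0,0,-0.009,0,0,0]
    - [0,0,-0.012,0,0,0]

```text
t: 29.28
tcp_pos: [0.5851, -0.0605, 0.0678]
tcp_rot: [[0.124, 0.992, -0.0], [0.992, -0.124, 0.0], [0.0, -0.0, -1.0]]
force: [-0.9, 0.4, -1.0]
grip_width: 0.227
```

Call:
move_arm:
  rows:
    - [0,0,-0.003,0,0,0]
    - [0,0,-0.006,0,0,0]
    - [0,0,-0.009,0,0,0]
    - [0,0,-0.009,0,0,0]

```text
t: 29.78
tcp_pos: [0.5849, -0.0604, 0.0587]
tcp_rot: [[0.124, 0.992, -0.0], [0.992, -0.124, 0.0], [0.0, -0.0, -1.0]]
force: [0.4, -0.6, -1.0]
grip_width: 0.226
```

Call:
move_arm:
  rows:
    - [0,0,-0.003,0,0,0]
    - [0,0,-0.006,0,0,0]
    - [0,0,-0.008,0,0,0]
    - [0,0,-0.0085,0,0,0]
    - [0,0,-0.0085,0,0,0]

```text
t: 30.4
tcp_pos: [0.5852, -0.0605, 0.0505]
tcp_rot: [[0.124, 0.992, 0.0], [0.992, -0.124, -0.0], [0.0, 0.0, -1.0]]
force: [-0.4, 0.9, -0.2]
grip_width: 0.227
```

Call:
move_arm:
  fingers: 0.4
  rows:
    - [0,0,0,0,0,0]
    - [0,0,0,0,0,0]
    - [0,0,0,0,0,0]
    - [0,0,0.01,0,0,0]
    - [0,0,0.05,0,0,0]
    - [0,0,0.1,0,0,0]
    - [0,0,0.15,0,0,0]
    - [0,0,0.15,0,0,0]

```text
t: 31.4
tcp_pos: [0.5881, -0.0611, 0.2061]
tcp_rot: [[0.124, 0.992, 0.011], [0.992, -0.124, -0.002], [-0.001, 0.011, -1.0]]
force: [0.2, -0.1, 0.3]
grip_width: 0.3
```

Run:
```python
from h import *
print(ctrl.sense()["tcp_pos"])
C,im=shot("wrist","w6");C3,i3=shot("side","d6");C2,i2=shot("scene","s6")
z=lambda i:cv2.resize(i,(400,400),interpolation=cv2.INTER_NEAREST)
cv2.imwrite("pics/p6.png",np.hstack([z(i2[190:300,190:310]),z(im[70:270,180:380])])[:,:,::-1])
```

```text
[ 0.58805658 -0.06107978  0.20608334]
```

View pics/p6.png

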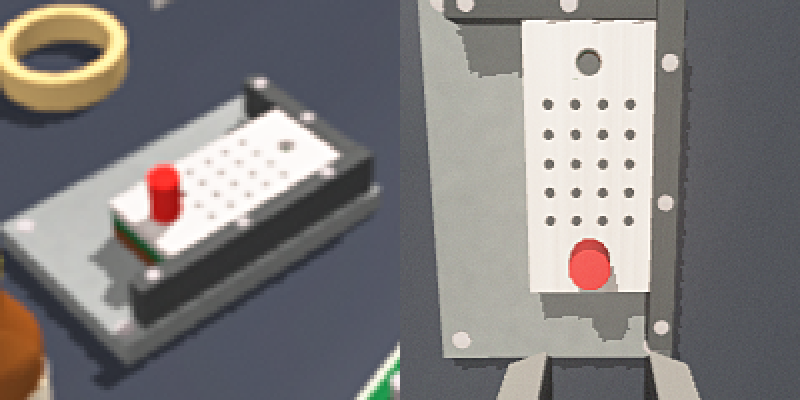

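The knob sits on the template, upright. The pile is flush with both fences and the gripper is clear, so I hand in.

```bash
python3 -c "
from station import ctrl
print(ctrl.finish_job())"
```

```text
the job is handed in; nothing more can be done
None
```

The drilling pack is built in the jig and the job is handed in, after about 31 s of robot time. The hand-in gave no verdict, so I only have my own checks.

**What I did**
- I set the green plate on the backing board, then the template on the plate, and released each one only on contact.
- I pushed the pile against the back fence until the force reached about 12 N and the arm stopped moving.
- I pushed it against the left fence the same way, to about 14 N.
- I then lowered the pin through all three into the bed's hole. The force stayed at about 1 N or less, so it met no resistance.

**Last checks**
- **Pin:** at release, the arm's height put the pin tip about 3.5 mm above the bench; fully down is 3 mm.
- **Pile:** in the last pictures the knob stands upright on the template and the template is flush with both fences. A side view before the pin went in showed all three edges aligned.
- **Bystanders:** nothing was bumped on the way, though I did not measure their positions again at the end.

**Checks that disagreed**
- **Hole position:** the scene picture and the wrist picture differed by up to about 2 mm along y just before insertion. I split the difference and the pin entered freely.
- **Fence contact:** both pushes stopped about 2 mm before the position worked out from the pictures. That fits fingers slightly thicker than I assumed, and no gap showed in the pictures.

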